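# Load the filter into the lamp's slide

### The arm

A 6-joint arm with a two-finger parallel gripper is mounted at the origin on the work surface. World frame = base frame: x ahead of the robot, y to its left, z up, the work surface at z = 0. Lengths are in mm, angles in rad, forces in N, time in s.
With the tool pointing down it reaches from about 425 to 1125 mm from the base axis. Payload 14.9 kg.
Tool frame: the origin (TCP) lies midway between the tips of the shut fingers; the grasp point (between the pads) lies 19 mm behind it; z points along the fingers, y is the direction in which the jaws open and shut (so a half turn about z gives the same grasp; the last joint's range is limited). The gripper opens to 91 mm and grips with 3 to 60 N. Pads are 32 mm wide; open, the fingers measure 118 mm over their backs; the gripper's body (76 mm by 178 mm) begins 60 mm behind the grasp point.
Start: joints at [1.253, 0.379, 1.734, -0, 1.028, -0.033], TCP at [196.683, 671.814, 213.932] pointing down, gripper open.
Joint ranges: [-2.77, 2.77], [-0.74, 2.19], [0, 2.66], [-1.06, 4.2], [0.31, 2.87], [-3.08, 3.08]. Speed limits (rad/s): [1.89, 1.89, 2.39, 3.14, 3.14, 3.14].

### API

Orientations are given as a unit quaternion [x, y, z, w].
In Python, from station import * gives the robot as it stands. The module is installed in compiled form; this text tells all that it offers.
- The arm moves only by the tool apply_moves, never from a script. Its argument "targets" is a list of rows, each an object of numbers: "wx", "wy", "wz": the turn, a rotation vector about the tool's x, y, z in degrees; "tx", "ty", "tz": the shift along the tool's x, y, z in mm; "fingers": the opening, from 0 (shut) to 1 (fully open). A call has 1 to 8 rows; each row shifts and turns the commanded pose from where the row before left it, along the tool's axes as they then stand; what a row does not reach is not made up. A row lasts 1/8 s, in which the tool goes at most 62.5 mm and 10.7 degrees, less where a joint would pass 70% of its speed; a pose out of reach is approached as far as the arm can. A call with a gripper value outside its range is refused whole. The fingers move at their own pace and stop on an object; "force" is the grip in N (left out, the last holds). Time passes only in rows, so rows that do not move let the fingers close. It gives the time, the measured TCP pose, the force and the opening at its end, in the units of the state.
- observe(): the state, without advancing time (a new reading comes with each control period).
- capture(name): name is "scene" or "side" or "wrist"; returns (picture, depth): 384x512x3 uint8, red, green, blue; 384x512 float32, mm along the optical axis (not along the pixel's ray), 0 where there is no reading.
- camera_model(name): a dict with "mtx" (3x3 intrinsics, pixels), "extrinsics" (4x4, takes a point from world to camera coordinates); the wrist camera has in their place "T_tool_cam" (4x4, takes a point from camera to tool coordinates, whose origin is the TCP and whose axes are the flange's). Camera axes: x right, y up, looking along -z (the intrinsics and any distortion apply to the point x, -y, -z); pixel columns grow to the right and rows downward; lengths in mm; the calibration is good to about 2 mm. A picture is of the moment at which its call begins: read the wrist's pose just before it. camera_model takes no time and is no camera call.
- finish_job(): hands the job in, once; it reports no verdict.
Trained networks look in the newest picture that a camera, given by its name, has taken for a name from the list of things; names that differ only in an ending like _2 or _b are one class to them, and where a whole thing is asked for, a point or a joint stands for the part that bears it (a point fixed in the world has none). Each returns a list of dicts, best first, with "score" (0 to 1); they miss things now and then, are a little off and sometimes report something else, mostly with a low value. They report only what shows in the picture. A call takes as long as a camera call.
- boxes_of(query, camera): "at" ([row, column] in pixels, amid what is visible of it).
The state is a dict: "t": time; "joint_pos": joint angles; "qd": joint speeds; "effort": joint torques, N m; "tcp_pos": TCP position; "orientation": TCP orientation; "contact_force": force on the tool from outside, world axes, zero at the start; "moment": the same for the moment, N m; "width": finger opening in mm.
Only numpy, scipy, OpenCV 4.12 (cv2) and the standard library are available. Lean on these libraries where they do the work, as an engineer would, in place of code of your own. Each camera call takes 0.05 s, during which the arm holds its last target. There are 200 camera calls.

### The job

Load the filter into the inspection lamp with pushes only: nudge the round filter across the top of the pulled-out slide until it drops into the round recess and lies flat in it, flush with the slide. Then push the slide into the lamp housing, fully home against its stop, and move the hand clear. Do not pick the filter up, and leave the cleaner bottle, loupe, filter case and brush where they are.

Things in the scene. Friction and masses are not known exactly. Their poses are not given: they have to be found in the camera images.
- lamp_unit: Fixed lamp unit; origin on the bench, z up; the slide runs in along its own +y (yaw within 0.4 rad of the world's). Black base plate 134 mm wide (x), 4 mm high, y -140 to 185 mm. White housing 154 mm wide, 63 mm high, y 105 to 190 mm, a 44 mm light port in its roof; the tunnel in its -y face is 114 mm wide, its ceiling 5 mm above the slide. Guide rails beside the slide are 15 mm high.
- filter_slide (a joint): How far the slide is in, m: 0 out, 0.085 home at a hard stop; starts at 0 to 0.015. Moves along the unit's +y with a drag of about 3 N and stays where left. Aluminium plate 110 mm wide (x), 230 mm long (y), flat top 16 mm above the bench, no side lips: a disc pushed off its side falls to the bench. At 0 it spans y -130 to 100 mm of the unit.
- cell (a point): Centre of the floor of the round recess in the slide (its floor blackened): 53 mm diameter, 6 mm deep, the floor 10 mm above the bench, the slide's top 6 mm above this point. It moves with the slide and has the unit's axes; it lies 196 mm from the tab's outer face along the slide's axis (y).
- tab (a point): Centre of the outer (-y) face of the slide's upright black tab: 60 mm wide (x), 6 mm thick (y), its top 38 mm above the bench, 22 mm above the slide; this point is 27 mm above the bench. Push here along the unit's +y. It moves with the slide and has the unit's axes.
- filter: Loose round optical filter, amber glass in a black rim: 50 mm diameter, 6 mm thick, about 35 g; origin at the centre of its underside, z up when flat. It starts lying flat on the slide's top between the tab and the recess. Seated, its origin is at the cell point and its top is flush with the slide's top.
- cleaner: Bystander: small lens-cleaner bottle, 38 mm diameter, 88 mm high, standing on the bench; origin at the centre of its underside.
- loupe: Bystander: loupe, 42 mm diameter, 48 mm high, standing on the bench; origin at the centre of its underside.
- filter_case: Bystander: flat filter case, 60 by 60 mm, 22 mm high, on the bench; origin at the centre of its underside.
- brush: Bystander: flat dust brush lying on the bench, 145 mm long along its x (from -80 to 65 mm), 22 mm wide, 10 mm high; origin on its underside.

How it is judged (in metres and radians):
On the way, in this order (a step that is already met when the one before it is completed fails the run):
1. the filter lies flat in the recess while the slide is still pulled out (horizontal distance between filter and cell below 0.004 m and z of filter in the frame of cell below 0.0025 m and angle between filter's own z axis and vertical below 0.1 rad and value of joint filter_slide below 0.045 m), for 0.2 s.
2. the slide is pushed fully home (value of joint filter_slide above 0.08 m), for 0.2 s.
At the end, for the whole second after the job is handed in: The filter lies flat in the recess (centre within 4 mm of the recess's, underside within 2.5 mm of its floor, tilt under 0.1 rad) and the slide is home (joint above 0.080 of 0.085 m); all at rest, every bystander within 20 mm of its start (horizontal distance between filter and cell below 0.004 m and z of filter in the frame of cell below 0.0025 m and angle between filter's own z axis and vertical below 0.1 rad and value of joint filter_slide above 0.08 m and linear speed of filter below 0.02 m/s and distance of each of cleaner, loupe, filter_case, brush from where it was at the start of the episode below 0.02 m); the robot touches nothing.
It fails at once if the filter is picked up (its centre rises 6 mm above the slide's top) (z of filter in the frame of cell above 0.012 m).
It fails at once if the filter is turned on edge (angle between filter's own z axis and vertical above 0.7 rad).
It fails at once if a bystander is knocked away (distance of any of cleaner, loupe, filter_case, brush from where it was at the start of the episode above 0.03 m).
It also fails if it takes over 51 s, if anything falls off the work surface, if the arm or the gripper's body presses on something with over 40 N, if the wrist force passes 120 N, or if a joint passes its speed limit or range.

## Working session

There is one attempt and no reset: what is moved stays moved. The work goes in short steps, Python scripts to look and compute and a tool call to move; the robot and the scene stay as the last step left them, time stands still between calls to the robot, and variables do not carry over. Pictures are saved under pics/ and viewed, about 8 in all and at most 12, crops included, and the job is handed in when it is done.

Besides the shell and the picture viewer there is one more tool, called after "Emit:" as name([rows], argument=value, ...), one row to a line, values as JSON. apply_moves: Moves the arm, as the interface text tells. Its arguments: {"type":"object","properties":{"targets":{"type":"array"},"force":{"type":"number"}},"required":["targets"]}

```bash
mkdir -p pics; cat > h.py <<'E'
from station import *
import numpy as np, cv2
from scipy.spatial.transform import Rotation as R
def cam2world(name):
    m=camera_model(name)
    if name=='wrist':
        s=observe(); T=np.eye(4); T[:3,:3]=R.from_quat(s['orientation']).as_matrix(); T[:3,3]=s['tcp_pos']
        return np.array(m['mtx']),T@np.array(m['T_tool_cam'])
    return np.array(m['mtx']),np.linalg.inv(np.array(m['extrinsics']))
def pts(name,K,T,rc,z=None,depth=None):
    rc=np.atleast_2d(rc).astype(float)
    m=camera_model(name); d=m.get('distortion',m.get('dist'))
    n=cv2.undistortPoints(rc[:,None,::-1].copy(),K,None if d is None else np.array(d,float))[:,0]
    ray=np.c_[n[:,0],-n[:,1],-np.ones(len(n))]
    if z is None:
        D=np.array([depth[int(round(r)),int(round(c))] for r,c in rc]); return (ray*D[:,None])@T[:3,:3].T+T[:3,3]
    w=ray@T[:3,:3].T; s=(z-T[2,3])/w[:,2]; return w*s[:,None]+T[:3,3]
def save(n,p): cv2.imwrite('pics/'+n+'.png',p[:,:,::-1])
E
python3 - <<'E'
from h import *
s=observe();print({k:np.round(v,3).tolist() for k,v in s.items()})
print(camera_model('scene').keys())
ims=[]
for n in['scene','side','wrist']:
    K,T=cam2world(n);p,d=capture(n);np.savez(n+'0',p=p,d=d,T=T);ims.append(p)
    print(n,np.round(T,2).tolist())
    for q in['lamp_unit','filter','cell','tab','cleaner','loupe','filter_case','brush']:
        for b in boxes_of(q,n)[:1]:
            print(q,round(b['score'],2),np.round(b['at']),np.round(pts(n,K,T,b['at'],depth=d)[0]))
save('scene0',ims[0]);save('sw0',cv2.resize(np.hstack(ims[1:]),(800,300)))
E
```

```text
{'t': 0.0, 'joint_pos': [1.253, 0.379, 1.735, -0.0, 1.029, -0.033], 'qd': [-0.001, 0.002, 0.001, 0.001, 0.0, 0.0], 'effort': [-0.0, -76.373, -43.436, 0.065, 0.042, -0.0], 'tcp_pos': [196.56, 671.447, 213.313], 'orientation': [0.142, 0.99, -0.001, -0.0], 'contact_force': [-0.337, 0.673, 0.442], 'moment': [0.006, -0.007, 0.001], 'width': 90.958}
dict_keys(['mtx', 'extrinsics'])
scene [[-0.1, -0.83, 0.54, 959.94], [0.99, -0.09, 0.05, 65.65], [0.01, 0.54, 0.84, 597.69], [0.0, 0.0, 0.0, 1.0]]
lamp_unit 0.71 [186. 217.] [567. -42.   9.]
filter 0.76 [192. 167.] [ 600. -135.   20.]
cell 0.59 [195. 185.] [ 598. -100.   15.]
tab 0.84 [192. 184.] [ 592. -103.   17.]
cleaner 0.66 [264. 139.] [ 765. -133.   62.]
loupe 0.62 [138. 174.] [ 476. -145.   40.]
filter_case 0.67 [255. 212.] [721. -24.  21.]
brush 0.69 [250. 306.] [687. 141.   9.]
side [[0.74, 0.32, -0.59, 227.87], [-0.67, 0.37, -0.64, -367.59], [0.01, 0.87, 0.49, 354.39], [0.0, 0.0, 0.0, 1.0]]
lamp_unit 0.64 [241. 276.] [558. -44.  10.]
filter 0.8 [255. 344.] [ 594. -141.   22.]
cell 0.55 [248. 318.] [ 586. -102.   14.]
tab 0.61 [252. 318.] [ 579. -109.   16.]
cleaner 0.55 [206. 406.] [ 738. -147.   46.]
loupe 0.71 [308. 279.] [ 442. -167.   47.]
filter_case 0.95 [200. 335.] [704. -39.  22.]
brush 0.67 [175. 265.] [707. 140.  -1.]
wrist [[0.28, -0.93, -0.25, 125.5], [0.96, 0.27, 0.07, 692.37], [-0.0, -0.26, 0.96, 384.09], [0.0, 0.0, 0.0, 1.0]]
```

View pics/scene0.png

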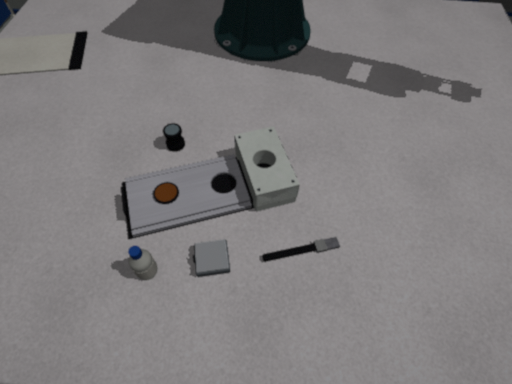

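View pics/sw0.png

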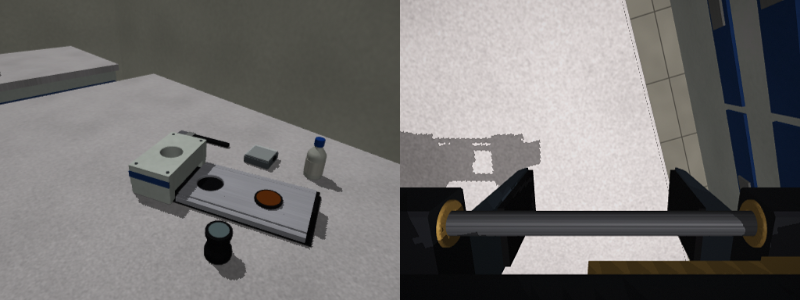

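The scene shows the filter at about (row 192, col 166), the recess at (183, 224), the tab at the left end (col 127) and the housing to the right. The loupe is near (138, 174), the bottle at (264, 140), and the case and brush lie below. In the side view the filter lies between the tab and the recess. The wrist sees only bench for now. Next I'll fit these features.

```bash
python3 - <<'E'
from h import *
for n,boxes in (('scene',dict(filter=(192,166,22,20),cell=(183,224,14,17))),('side',dict(filter=(255,344,20,25),cell=(235,268,14,22)))):
    f=np.load(n+'0.npz');p=f['p'];T=f['T'];K=np.array(camera_model(n)['mtx'])
    hsv=cv2.cvtColor(p,cv2.COLOR_RGB2HSV)
    P={}
    for q,(r,c,a,b) in boxes.items():
        m=np.zeros(p.shape[:2],np.uint8);m[r-a:r+a,c-b:c+b]=(p.max(2)[r-a:r+a,c-b:c+b]<75)|((hsv[:,:,1]>110)[r-a:r+a,c-b:c+b])
        k,l,st,ce=cv2.connectedComponentsWithStats(m);i=l[r,c] if l[r,c] else 1+st[1:,4].argmax()
        cn=max(cv2.findContours((l==i).astype(np.uint8),0,1)[0],key=len);(x,y),ax,an=cv2.fitEllipse(cv2.convexHull(cn))
        P[q]=pts(n,K,T,[(y,x)],z=22 if q=='filter' else 16)[0];print(n,q,st[i],(x,y),ax,P[q].round(1))
    d=P['cell']-P['filter'];print(d.round(1),np.degrees(np.arctan2(d[1],d[0])))
E
```

```text
scene filter [153 182  26  22 443] (165.45664978027344, 192.85372924804688) (21.047069549560547, 26.110837936401367) [ 601.7 -137.2   22. ]
scene cell [211 169  30  24 473] (226.7587890625, 180.25965881347656) (21.778478622436523, 33.55019760131836) [554.3 -23.2  16. ]
[-47.4 114.   -6. ] 112.55864316460489
side filter [325 243  38  26 774] (343.85491943359375, 255.45867919921875) (25.26174545288086, 38.82160568237305) [ 593.4 -141.2   22. ]
side cell [246 221  40  24 729] (256.7418518066406, 232.89646911621094) (24.789661407470703, 57.75898742675781) [544.  -16.9  16. ]
[-49.4 124.3  -6. ] 111.65635096760694
```

```bash
python3 - <<'E'
from h import *
# rail/tab corners as seen in scene picture, upscaled crop for reading
f=np.load('scene0.npz');p=f['p'];c=p[120:250,110:310];save('crop1',cv2.resize(c,None,fx=4,fy=4,interpolation=cv2.INTER_CUBIC))
E
```

```text
(no output)
```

View pics/crop1.png

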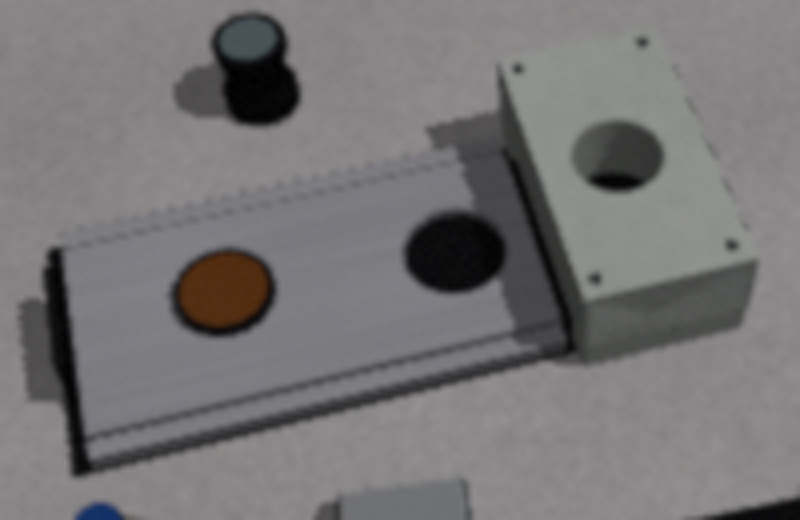

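Crop: recess centre at crop (455, 251), port at (618, 155), slide edge lines (65, 245)–(505, 152) and (88, 438)–(558, 325). Next: yaw from these.

```bash
python3 - <<'E'
from h import *
n='scene';f=np.load('scene0.npz');T=f['T'];K=np.array(camera_model(n)['mtx'])
g=lambda x,y,z:pts(n,K,T,[(120+(y+.5)/4-.5,110+(x+.5)/4-.5)],z=z)[0]
an=lambda a,b:np.degrees(np.arctan2(*(b-a)[[1,0]]))
c=g(455,251,16);p=g(618,155,63);print(c.round(),p.round(),an(c,p),np.linalg.norm((c-p)[:2]))
for a,b in(((65,245),(505,152)),((88,438),(558,325))):print(an(g(*a,15),g(*b,15)),g(*a,15).round(),g(*b,15).round())
for h in((498,64),(655,38),(755,260),(585,300)):print(g(*h,63).round(1))
E
```

```text
[560. -29.  16.] [527.  49.  63.] 112.90621456634815 84.82623145100473
111.61989094862743 [ 578. -226.   15.] [493. -13.  15.]
112.1067692485499 [ 683. -183.   15.] [598.  27.  15.]
[474.9 -17.1  63. ]
[447.9  61.3  63. ]
[582.3 117.4  63. ]
[613.   41.2  63. ]
```

Emit:
apply_moves([
  {"tx":-40,"ty":-44,"fingers":0.33},
  {"tx":-40,"ty":-44,"fingers":0.33},
  {"tx":-40,"ty":-44,"fingers":0.33},
  {"tx":-40,"ty":-44,"fingers":0.33},
  {"tx":-40,"ty":-44,"fingers":0.33},
  {"tx":-40,"ty":-44,"fingers":0.33},
  {"tx":-40,"ty":-44,"fingers":0.33},
  {"tx":-40,"ty":-44,"fingers":0.33},
])

```text
schema error: expected keys wx, wy, wz, tx, ty, tz, fingers
```

Emit:
apply_moves([
  {"tx":-40,"ty":-44},
  {"tx":-40,"ty":-44},
  {"tx":-40,"ty":-44},
  {"tx":-40,"ty":-44},
  {"tx":-40,"ty":-44},
  {"tx":-40,"ty":-44},
  {"tx":-40,"ty":-44},
  {"tx":-40,"ty":-44},
])

```text
schema error: expected keys wx, wy, wz, tx, ty, tz, fingers
```

Emit:
apply_moves([
  {"wz":10.3},
  {"wz":10.3},
  {"wz":10.3},
  {"wz":10.3},
  {"wz":10.3},
])

```text
schema error: expected keys wx, wy, wz, tx, ty, tz, fingers
```

```bash
cat >> h.py <<'E'
def tool():
    s=observe();M=R.from_quat(s['orientation']).as_matrix();return np.array(s['tcp_pos']),M,s
def look(name,tag):
    K,T=cam2world(name);p,d=capture(name);np.savez(tag,p=p,d=d,T=T);save(tag,p);return K,T,p,d
E
python3 - <<'E'
from h import *
p,M,s=tool();print(s['t'],p.round(1),M.round(3).tolist(),s['width'],s['contact_force'])
K,T,im,d=look('wrist','w1');print(K)
for q in['filter','cell','tab']:
    for b in boxes_of(q,'wrist')[:1]: print(q,b,pts('wrist',K,T,b['at'],z=18).round(1))
E
```

```text
1.35 [196.7 671.8 213.9] [[-0.96, 0.281, -0.0], [0.281, 0.96, -0.0], [-0.0, -0.0, -1.0]] 91.44864979878793 [-0.66648982 -0.19257141  1.03975358]
[[345.98939054   0.         257.61019794]
 [  0.         345.98939054 195.1242243 ]
 [  0.           0.           1.        ]]
```

View pics/w1.png

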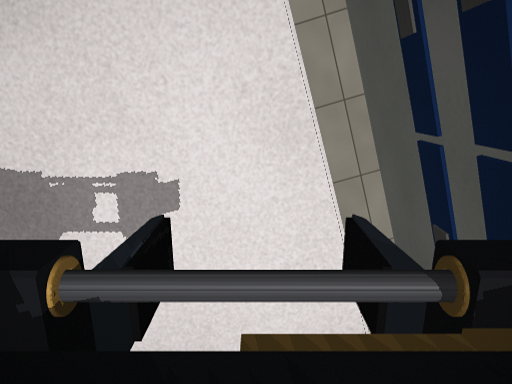

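All seven keys are required and no move was made, so this picture (4 viewed) shows only bench. I'll repeat the moves with every key.

Emit:
apply_moves([
  {"wx":0,"wy":0,"wz":0,"tx":-40,"ty":-44,"tz":0,"fingers":0.33},
  {"wx":0,"wy":0,"wz":0,"tx":-40,"ty":-44,"tz":0,"fingers":0.33},
  {"wx":0,"wy":0,"wz":0,"tx":-40,"ty":-44,"tz":0,"fingers":0.33},
  {"wx":0,"wy":0,"wz":0,"tx":-40,"ty":-44,"tz":0,"fingers":0.33},
  {"wx":0,"wy":0,"wz":0,"tx":-40,"ty":-44,"tz":0,"fingers":0.33},
  {"wx":0,"wy":0,"wz":0,"tx":-40,"ty":-44,"tz":0,"fingers":0.33},
  {"wx":0,"wy":0,"wz":0,"tx":-40,"ty":-44,"tz":0,"fingers":0.33},
  {"wx":0,"wy":0,"wz":0,"tx":-40,"ty":-44,"tz":0,"fingers":0.33},
])

```text
t: 2.55
tcp_pos: [405.5, 242.4, 214.3]
orientation: [0.142, 0.99, 0.0, 0.0]
contact_force: [-0.2, 0.9, -0.4]
width: 30.1
```

Emit:
apply_moves([
  {"wx":0,"wy":0,"wz":0,"tx":-40,"ty":-44,"tz":0,"fingers":0.33},
  {"wx":0,"wy":0,"wz":0,"tx":-40,"ty":-44,"tz":0,"fingers":0.33},
  {"wx":0,"wy":0,"wz":0,"tx":-40,"ty":-44,"tz":0,"fingers":0.33},
  {"wx":0,"wy":0,"wz":0,"tx":-40,"ty":-44,"tz":0,"fingers":0.33},
  {"wx":0,"wy":0,"wz":0,"tx":-40,"ty":-44,"tz":0,"fingers":0.33},
  {"wx":0,"wy":0,"wz":0,"tx":-40,"ty":-44,"tz":0,"fingers":0.33},
  {"wx":0,"wy":0,"wz":0,"tx":-40,"ty":-44,"tz":0,"fingers":0.33},
  {"wx":0,"wy":0,"wz":0,"tx":-40,"ty":-44,"tz":0,"fingers":0.33},
])

```text
t: 3.55
tcp_pos: [613.8, -185.7, 214.1]
orientation: [0.142, 0.99, -0.0, 0.0]
contact_force: [-0.4, -0.4, -0.6]
width: 30.1
```

Emit:
apply_moves([
  {"wx":0,"wy":0,"wz":10.3,"tx":0,"ty":0,"tz":0,"fingers":0.33},
  {"wx":0,"wy":0,"wz":10.3,"tx":0,"ty":0,"tz":0,"fingers":0.33},
  {"wx":0,"wy":0,"wz":10.3,"tx":0,"ty":0,"tz":0,"fingers":0.33},
  {"wx":0,"wy":0,"wz":10.3,"tx":0,"ty":0,"tz":0,"fingers":0.33},
  {"wx":0,"wy":0,"wz":10.3,"tx":0,"ty":0,"tz":0,"fingers":0.33},
  {"wx":0,"wy":0,"wz":0,"tx":0,"ty":0,"tz":0,"fingers":0.33},
])

```text
t: 4.3
tcp_pos: [613.1, -183.7, 214.0]
orientation: [0.557, 0.83, 0.0, 0.0]
contact_force: [-0.5, -0.3, 0.0]
width: 29.8
```

```bash
python3 - <<'E'
from h import *
p,M,s=tool();print(s['t'],p.round(1),M.round(3).tolist(),s['width'],s['contact_force'])
K,T,im,d=look('wrist','w2')
for q in['filter','cell','tab']:
    for b in boxes_of(q,'wrist')[:1]: print(q,b,pts('wrist',K,T,b['at'],z=18).round(1))
E
```

```text
4.3 [ 613.1 -183.7  214. ] [[-0.379, 0.926, 0.0], [0.926, 0.379, -0.0], [-0.0, 0.0, -1.0]] 29.79952416140438 [-0.47165532 -0.27326617  0.00925187]
filter {'at': [128.0, 258.6], 'score': 0.55} [[ 596.6 -140.6   18. ]]
cell {'at': [86.1, 267.4], 'score': 0.67} [[589.1 -98.7  18. ]]
tab {'at': [86.6, 265.3], 'score': 0.86} [[587.3 -99.9  18. ]]
```

View pics/w2.png

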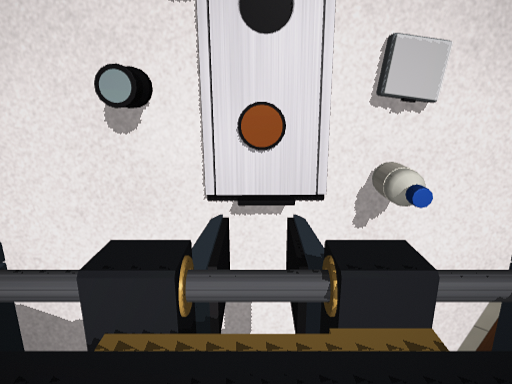

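The wrist view shows filter (row 126, col 262), recess (row ~7, col 266, top cut off), slide edges at cols ~208 and 325 and the tab at the lower edge. The loupe is on the left, the case and bottle on the right, all well clear of the path. Next: fit and express in tool axes.

```bash
cat >> h.py <<'E'
def circ(p,mask,name,K,T,z,r):
    """metric circle fit of a blob's outline at height z (least squares centre, known radius r)"""
    from scipy.optimize import least_squares
    k,l,st,ce=cv2.connectedComponentsWithStats(mask.astype(np.uint8));i=1+st[1:,4].argmax()
    c=max(cv2.findContours((l==i).astype(np.uint8),0,1)[0],key=len)[:,0]
    c=c[(c[:,1]>1)]
    w=pts(name,K,T,c[:,::-1],z=z)[:,:2]
    f=least_squares(lambda q:np.hypot(*(w-q[:2]).T)-q[2],[*w.mean(0),r],loss='soft_l1')
    return f.x
def dark(p,box,thr=75,sat=110):
    m=np.zeros(p.shape[:2],bool);r0,r1,c0,c1=box
    h=cv2.cvtColor(p,cv2.COLOR_RGB2HSV);m[r0:r1,c0:c1]=((p.max(2)<thr)|((h[:,:,1]>sat)&(p.max(2)<190)))[r0:r1,c0:c1];return m
E
python3 - <<'E'
from h import *
f=np.load('w2.npz');p=f['p'];T=f['T'];K=np.array(camera_model('wrist')['mtx']);P,M,s=tool()
F=circ(p,dark(p,(95,160,230,295)),'wrist',K,T,22,25)
C=circ(p,dark(p,(0,45,230,300)),'wrist',K,T,16,26.5)
print('filter',F,'cell',C)
for q,z in((F,22),(C,16)): print('in tool',(M.T@(np.array([q[0],q[1],z])-P)).round(1))
L=pts('wrist',K,T,[(5,207),(190,213.5),(5,326),(190,317.5)],z=16);print(((L-P)@M).round(1))
B=pts('wrist',K,T,[(195,208),(195,325),(205,238),(205,295)],z=16);print(((B-P)@M).round(1))
E
```

```text
filter [ 598.26505989 -137.39624257   23.96446399] cell [558.77662984 -29.70714006  25.1776738 ]
in tool [ 48.4   3.8 192. ]
in tool [163.    8.3 198. ]
[[162.2 -48.1 198. ]
 [-21.  -48.6 198. ]
 [161.8  66.  198. ]
 [-21.3  65.6 198. ]]
[[-26.7 -54.9 198. ]
 [-27.1  74.2 198. ]
 [-38.3 -22.  198. ]
 [-38.5  41.4 198. ]]
```

Emit:
apply_moves([
  {"wx":0,"wy":0,"wz":0,"tx":0,"ty":4,"tz":40,"fingers":0.33},
  {"wx":0,"wy":0,"wz":0,"tx":0,"ty":0,"tz":50,"fingers":0.33},
  {"wx":0,"wy":0,"wz":0,"tx":0,"ty":0,"tz":45,"fingers":0.33},
  {"wx":0,"wy":0,"wz":0,"tx":0,"ty":0,"tz":30,"fingers":0.33},
  {"wx":0,"wy":0,"wz":0,"tx":0,"ty":0,"tz":20,"fingers":0.33},
  {"wx":0,"wy":0,"wz":0,"tx":0,"ty":0,"tz":10,"fingers":0.33},
  {"wx":0,"wy":0,"wz":0,"tx":0,"ty":0,"tz":0,"fingers":0.33},
])

```text
t: 5.38
tcp_pos: [616.9, -182.2, 19.0]
orientation: [0.558, 0.83, -0.0, -0.0]
contact_force: [-0.0, 0.8, -0.3]
width: 30.2
```

```bash
cat > m.py <<'E'
from h import *
import sys
def run(tag):
    P,M,s=tool();print(s['t'],P.round(1),M[:,0].round(3),s['width'],s['contact_force'].round(1))
    K,T,p,d=look('wrist',tag)
    h=cv2.cvtColor(p,cv2.COLOR_RGB2HSV)
    amb=((h[:,:,0]<15)&(h[:,:,1]>150)&(p.max(2)>70));amb[215:]=False   # above the gripper's own parts
    F=circ(p,amb,'wrist',K,T,22,22);print('amber tool',(M.T@(np.array([F[0],F[1],22])-P)).round(1),'r',F[2].round(1), 'cell', (M.T@(np.array([558.8,-29.7,16])-P)).round(1))
run(sys.argv[1])
E
python3 m.py w3
```

```text
5.375 [ 616.9 -182.2   19. ] [-0.378  0.926  0.   ] 30.224763170489748 [-0.   0.8 -0.3]
amber tool [48.7 -0.2 -3. ] r 21.3 cell [163.2   3.8   3. ]
```

View pics/w3.png

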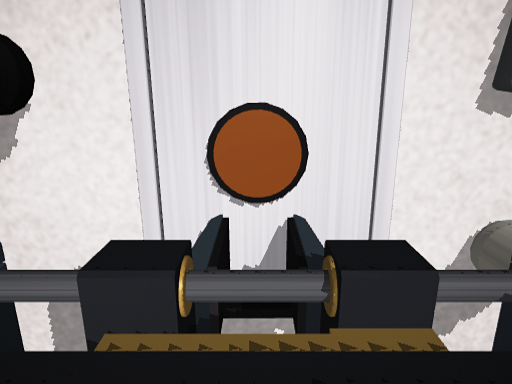

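Picture: filter centred between the fingertips at (row 153, col 257), fingers behind it and in front of the tab. Now I'll push.

Emit:
apply_moves([
  {"wx":0,"wy":0,"wz":0,"tx":8,"ty":0,"tz":0.8,"fingers":0.33},
  {"wx":0,"wy":0,"wz":0,"tx":8,"ty":0,"tz":0,"fingers":0.33},
  {"wx":0,"wy":0,"wz":0,"tx":14,"ty":0.7,"tz":0,"fingers":0.33},
  {"wx":0,"wy":0,"wz":0,"tx":16,"ty":0.7,"tz":0,"fingers":0.33},
  {"wx":0,"wy":0,"wz":0,"tx":16,"ty":0.7,"tz":0,"fingers":0.33},
  {"wx":0,"wy":0,"wz":0,"tx":16,"ty":0.7,"tz":0,"fingers":0.33},
  {"wx":0,"wy":0,"wz":0,"tx":10,"ty":0.6,"tz":0,"fingers":0.33},
  {"wx":0,"wy":0,"wz":0,"tx":5,"ty":0.4,"tz":0,"fingers":0.33},
])

```text
t: 6.42
tcp_pos: [585.1, -93.9, 18.2]
orientation: [0.558, 0.83, -0.0, -0.0]
contact_force: [0.1, -0.4, 1.0]
width: 30.2
```

```bash
python3 m.py w4
```

```text
6.425 [585.1 -93.9  18.2] [-0.378  0.926  0.   ] 30.220176199046172 [ 0.1 -0.4  1. ]
amber tool [36.1  0.  -3.8] r 20.8 cell [69.4 -0.   2.2]
```

View pics/w4.png

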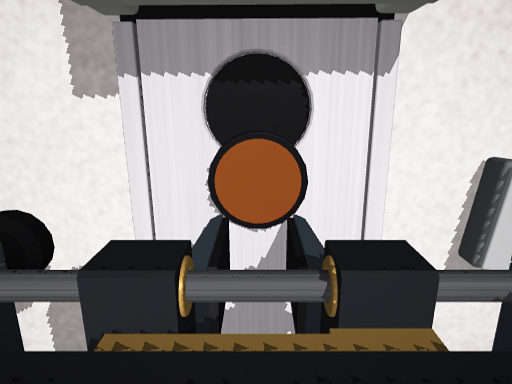

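Filter cradled in the fingers at (row 181, col 257); the recess is straight ahead at (103, 258) with 33 mm to go.

Emit:
apply_moves([
  {"wx":0,"wy":0,"wz":0,"tx":7,"ty":0,"tz":0,"fingers":0.33},
  {"wx":0,"wy":0,"wz":0,"tx":8,"ty":0,"tz":0,"fingers":0.33},
  {"wx":0,"wy":0,"wz":0,"tx":6,"ty":0,"tz":0,"fingers":0.33},
  {"wx":0,"wy":0,"wz":0,"tx":4,"ty":0,"tz":0,"fingers":0.33},
  {"wx":0,"wy":0,"wz":0,"tx":3,"ty":0,"tz":0,"fingers":0.33},
  {"wx":0,"wy":0,"wz":0,"tx":2,"ty":0,"tz":0,"fingers":0.33},
  {"wx":0,"wy":0,"wz":0,"tx":1.5,"ty":0,"tz":0,"fingers":0.33},
  {"wx":0,"wy":0,"wz":0,"tx":1,"ty":0,"tz":0,"fingers":0.33},
])

```text
t: 7.48
tcp_pos: [572.9, -64.5, 18.1]
orientation: [0.558, 0.83, -0.0, -0.0]
contact_force: [-0.5, 0.4, 0.2]
width: 30.2
```

```bash
python3 m.py w5
```

```text
7.475 [572.9 -64.5  18.1] [-0.377  0.926  0.   ] 30.15023357904099 [-0.5  0.4  0.2]
amber tool [36.7  0.  -3.9] r 20.8 cell [37.5  0.   2.1]
```

View pics/w5.png

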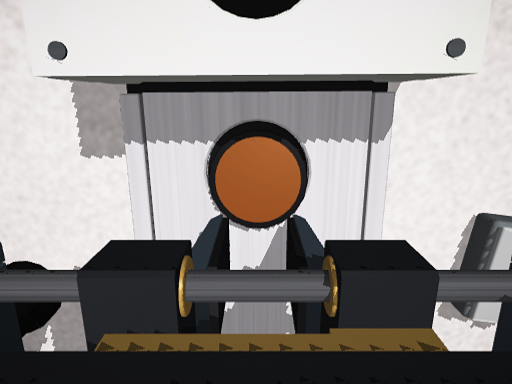

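Not dropped yet: a dark crescent of a few mm shows ahead of the filter (rows 121–135). I'll creep on.

Emit:
apply_moves([
  {"wx":0,"wy":0,"wz":0,"tx":1,"ty":0,"tz":0,"fingers":0.33},
  {"wx":0,"wy":0,"wz":0,"tx":1,"ty":0,"tz":0,"fingers":0.33},
  {"wx":0,"wy":0,"wz":0,"tx":1,"ty":0,"tz":0,"fingers":0.33},
  {"wx":0,"wy":0,"wz":0,"tx":0,"ty":0,"tz":0,"fingers":0.33},
])

```text
t: 8.02
tcp_pos: [571.8, -61.7, 18.1]
orientation: [0.558, 0.83, -0.0, -0.0]
contact_force: [0.6, -0.4, 0.2]
width: 29.9
```

```bash
python3 m.py w6
```

```text
8.025 [571.8 -61.7  18.1] [-0.378  0.926  0.   ] 29.912977695566298 [ 0.6 -0.4  0.2]
amber tool [36.1  0.  -3.9] r 20.2 cell [34.5  0.1  2.1]
```

Emit:
apply_moves([
  {"wx":0,"wy":0,"wz":0,"tx":-8,"ty":0,"tz":0,"fingers":0.33},
  {"wx":0,"wy":0,"wz":0,"tx":-12,"ty":0,"tz":-20,"fingers":0.33},
  {"wx":0,"wy":0,"wz":0,"tx":0,"ty":0,"tz":-20,"fingers":0.33},
  {"wx":0,"wy":0,"wz":0,"tx":0,"ty":0,"tz":0,"fingers":0.33},
])

```text
t: 8.57
tcp_pos: [580.4, -80.5, 59.7]
orientation: [0.558, 0.83, 0.001, 0.001]
contact_force: [0.5, -0.2, -0.1]
width: 30.1
```

```bash
python3 m.py w7; python3 - <<'E'
from h import *
f=np.load('w7.npz');d=f['d'];p=f['p'];T=f['T'];K=np.array(camera_model('wrist')['mtx'])
h=cv2.cvtColor(p,cv2.COLOR_RGB2HSV);amb=((h[:,:,0]<15)&(h[:,:,1]>150)&(p.max(2)>70));amb[215:]=False
rr,cc=np.nonzero(amb&(d>0));W=pts('wrist',K,T,np.c_[rr,cc],depth=d)
A=np.c_[W[:,:2]-W[:,:2].mean(0),np.ones(len(W))];print('plane',np.linalg.lstsq(A,W[:,2],rcond=None)[0])
r0,r1,c0,c1=rr.min(),rr.max(),cc.min(),cc.max();print(r0,r1,c0,c1)
for c in(c0-25,c1+25):print('slide z',pts('wrist',K,T,[(r,c) for r in range(r0,r1,8)],depth=d)[:,2].mean())
F=circ(p,amb,'wrist',K,T,16,20.5);print(F)
E
```

```text
8.575 [580.4 -80.5  59.7] [-0.377  0.926 -0.001] 30.094446624100662 [ 0.5 -0.2 -0.1]
amber tool [55.3 -1.  37.6] r 20.6 cell [55.2 -0.9 43.6]
plane [-8.93095213e-04 -1.57414768e-03  1.56807379e+01]
97 167 221 291
slide z 15.440334743801973
slide z 15.510740651326842
[558.88731223 -30.12513685  21.218666  ]
```

View pics/w7.png

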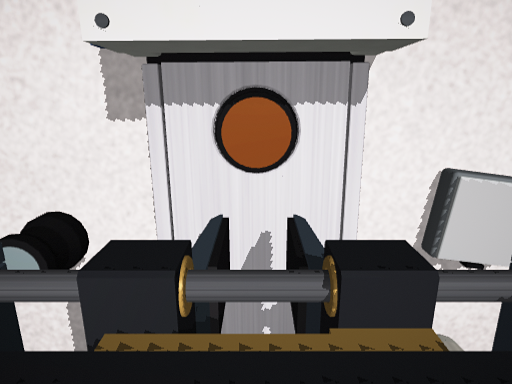

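Picture: the filter fills the recess at (130, 256). Depth puts its top at 15.7 mm against 15.5 mm for the slide, with a tilt of about 0.002, so it is seated flush. Next: go behind the tab.

Emit:
apply_moves([
  {"wx":0,"wy":0,"wz":0,"tx":-30,"ty":-1,"tz":0,"fingers":0.33},
  {"wx":0,"wy":0,"wz":0,"tx":-50,"ty":0,"tz":0,"fingers":0.33},
  {"wx":0,"wy":0,"wz":0,"tx":-50,"ty":0,"tz":0,"fingers":0.33},
  {"wx":0,"wy":0,"wz":0,"tx":-50,"ty":0,"tz":0,"fingers":0.33},
  {"wx":0,"wy":0,"wz":0,"tx":0,"ty":0,"tz":20,"fingers":0.33},
  {"wx":0,"wy":0,"wz":0,"tx":0,"ty":0,"tz":16,"fingers":0.33},
  {"wx":0,"wy":0,"wz":0,"tx":0,"ty":0,"tz":0,"fingers":0.33},
])

```text
t: 9.5
tcp_pos: [644.6, -245.6, 19.9]
orientation: [0.558, 0.83, -0.0, -0.002]
contact_force: [0.3, -0.4, 0.8]
width: 30.3
```

Emit:
apply_moves([
  {"wx":0,"wy":0,"wz":0,"tx":8,"ty":0,"tz":0,"fingers":0.33},
  {"wx":0,"wy":0,"wz":0,"tx":6,"ty":0,"tz":0,"fingers":0.33},
  {"wx":0,"wy":0,"wz":0,"tx":6,"ty":0,"tz":0,"fingers":0.33},
  {"wx":0,"wy":0,"wz":0,"tx":6,"ty":0,"tz":0,"fingers":0.33},
  {"wx":0,"wy":0,"wz":0,"tx":6,"ty":0,"tz":0,"fingers":0.33},
])

```text
t: 10.12
tcp_pos: [634.5, -217.6, 22.6]
orientation: [0.558, 0.83, -0.0, 0.001]
contact_force: [0.7, -3.0, 1.7]
width: 30.0
```

The contact force is about 3 N, so the slide is moving.

Emit:
apply_moves([
  {"wx":0,"wy":0,"wz":0,"tx":6,"ty":0,"tz":0,"fingers":0.33},
  {"wx":0,"wy":0,"wz":0,"tx":6,"ty":0,"tz":0,"fingers":0.33},
  {"wx":0,"wy":0,"wz":0,"tx":6,"ty":0,"tz":0,"fingers":0.33},
  {"wx":0,"wy":0,"wz":0,"tx":6,"ty":0,"tz":0,"fingers":0.33},
  {"wx":0,"wy":0,"wz":0,"tx":6,"ty":0,"tz":0,"fingers":0.33},
  {"wx":0,"wy":0,"wz":0,"tx":6,"ty":0,"tz":0,"fingers":0.33},
  {"wx":0,"wy":0,"wz":0,"tx":6,"ty":0,"tz":0,"fingers":0.33},
  {"wx":0,"wy":0,"wz":0,"tx":6,"ty":0,"tz":0,"fingers":0.33},
])

```text
t: 11.12
tcp_pos: [616.0, -172.8, 22.1]
orientation: [0.558, 0.83, -0.0, -0.0]
contact_force: [0.7, -2.8, 2.9]
width: 29.8
```

```bash
python3 m.py w8
```

```text
11.125 [ 616.  -172.8   22.1] [-0.378  0.926  0.   ] 29.82420508366375 [ 0.7 -2.8  2.9]Traceback (most recent call last):
  File "m.py", line 9, in <module>
    run(sys.argv[1])
    ~~~^^^^^^^^^^^^^
  File "m.py", line 8, in run
    F=circ(p,amb,'wrist',K,T,22,22);print('amber tool',(M.T@(np.array([F[0],F[1],22])-P)).round(1),'r',F[2].round(1), 'cell', (M.T@(np.array([558.8,-29.7,16])-P)).round(1))
  File "h.py", line 26, in circ
    k,l,st,ce=cv2.connectedComponentsWithStats(mask.astype(np.uint8));i=1+st[1:,4].argmax()
                                                                          ~~~~~~~~~~~~~~~^^
ValueError: attempt to get argmax of an empty sequence
```

Emit:
apply_moves([
  {"wx":0,"wy":0,"wz":0,"tx":4,"ty":0,"tz":0,"fingers":0.33},
  {"wx":0,"wy":0,"wz":0,"tx":4,"ty":0,"tz":0,"fingers":0.33},
  {"wx":0,"wy":0,"wz":0,"tx":3,"ty":0,"tz":0,"fingers":0.33},
  {"wx":0,"wy":0,"wz":0,"tx":2,"ty":0,"tz":0,"fingers":0.33},
])

```text
t: 11.68
tcp_pos: [611.0, -161.0, 22.0]
orientation: [0.558, 0.83, -0.0, -0.0]
contact_force: [-0.8, -3.0, -0.7]
width: 29.9
```

Emit:
apply_moves([
  {"wx":0,"wy":0,"wz":0,"tx":2,"ty":0,"tz":0,"fingers":0.33},
  {"wx":0,"wy":0,"wz":0,"tx":2,"ty":0,"tz":0,"fingers":0.33},
  {"wx":0,"wy":0,"wz":0,"tx":2,"ty":0,"tz":0,"fingers":0.33},
])

```text
t: 12.05
tcp_pos: [608.8, -155.5, 22.0]
orientation: [0.558, 0.83, -0.0, -0.0]
contact_force: [-1.3, -3.5, -0.1]
width: 30.1
```

Emit:
apply_moves([
  {"wx":0,"wy":0,"wz":0,"tx":2,"ty":0,"tz":0,"fingers":0.33},
  {"wx":0,"wy":0,"wz":0,"tx":2,"ty":0,"tz":0,"fingers":0.33},
])

```text
t: 12.3
tcp_pos: [607.4, -151.8, 22.1]
orientation: [0.558, 0.83, -0.0, -0.0]
contact_force: [-1.5, -4.0, -0.7]
width: 30.5
```

Emit:
apply_moves([
  {"wx":0,"wy":0,"wz":0,"tx":1.5,"ty":0,"tz":0,"fingers":0.33},
  {"wx":0,"wy":0,"wz":0,"tx":1,"ty":0,"tz":0,"fingers":0.33},
])

```text
t: 12.55
tcp_pos: [606.5, -149.5, 22.1]
orientation: [0.558, 0.83, 0.0, -0.0]
contact_force: [-0.5, -3.0, -1.4]
width: 30.0
```

Emit:
apply_moves([
  {"wx":0,"wy":0,"wz":0,"tx":1,"ty":0,"tz":0,"fingers":0.33},
  {"wx":0,"wy":0,"wz":0,"tx":1,"ty":0,"tz":0,"fingers":0.33},
])

```text
t: 12.8
tcp_pos: [606.1, -148.3, 22.2]
orientation: [0.558, 0.83, -0.0, 0.001]
contact_force: [0.6, -13.4, -4.5]
width: 30.0
```

Emit:
apply_moves([
  {"wx":0,"wy":0,"wz":0,"tx":1,"ty":0,"tz":0,"fingers":0.33},
  {"wx":0,"wy":0,"wz":0,"tx":0.5,"ty":0,"tz":0,"fingers":0.33},
])

```text
t: 13.05
tcp_pos: [606.2, -148.1, 22.4]
orientation: [0.557, 0.83, -0.0, 0.002]
contact_force: [1.0, -24.3, -8.6]
width: 30.3
```

The TCP stopped moving while the force rose to 24 N, so this is the hard stop. Now I'll retreat and check.

Emit:
apply_moves([
  {"wx":0,"wy":0,"wz":0,"tx":-10,"ty":0,"tz":0,"fingers":0.33},
  {"wx":0,"wy":0,"wz":0,"tx":-25,"ty":0,"tz":0,"fingers":0.33},
  {"wx":0,"wy":0,"wz":0,"tx":0,"ty":0,"tz":-40,"fingers":0.33},
  {"wx":0,"wy":0,"wz":0,"tx":0,"ty":0,"tz":-60,"fingers":0.33},
  {"wx":0,"wy":0,"wz":0,"tx":0,"ty":0,"tz":-60,"fingers":0.33},
  {"wx":0,"wy":0,"wz":0,"tx":-30,"ty":0,"tz":-40,"fingers":0.33},
  {"wx":0,"wy":0,"wz":0,"tx":0,"ty":0,"tz":0,"fingers":0.33},
])

```text
t: 13.92
tcp_pos: [632.4, -209.3, 226.3]
orientation: [0.558, 0.83, 0.001, 0.003]
contact_force: [0.2, -0.6, -0.3]
width: 29.8
```

```bash
python3 - <<'E'
from h import *
P,M,s=tool();print(s['t'],P.round(1),s['contact_force'].round(1))
b=[]
for n in('scene','side'):
    K,T,p,d=look(n,n+'9');o=np.load(n+'0.npz')
    for q in['cleaner','loupe','filter_case','brush','filter']:
        for r in boxes_of(q,n)[:1]:print(n,q,round(r['score'],2),np.round(r['at']))
    b.append(cv2.resize(p[110:290,110:350] if n=='scene' else p[120:300,150:450],(400,300)))
K,T,p,d=look('wrist','w9')
save('fin',np.vstack([np.hstack(b),np.hstack([cv2.resize(p,(400,300)),np.zeros((300,400,3),np.uint8)])]))
E
```

```text
13.925 [ 632.4 -209.3  226.3] [ 0.2 -0.6 -0.3]
scene cleaner 0.84 [264. 137.]
scene loupe 0.94 [138. 171.]
scene filter_case 0.58 [257. 212.]
scene brush 0.57 [252. 304.]
side cleaner 0.62 [205. 405.]
side loupe 0.87 [310. 279.]
side filter_case 0.91 [199. 332.]
side brush 0.6 [179. 263.]
```

View pics/fin.png

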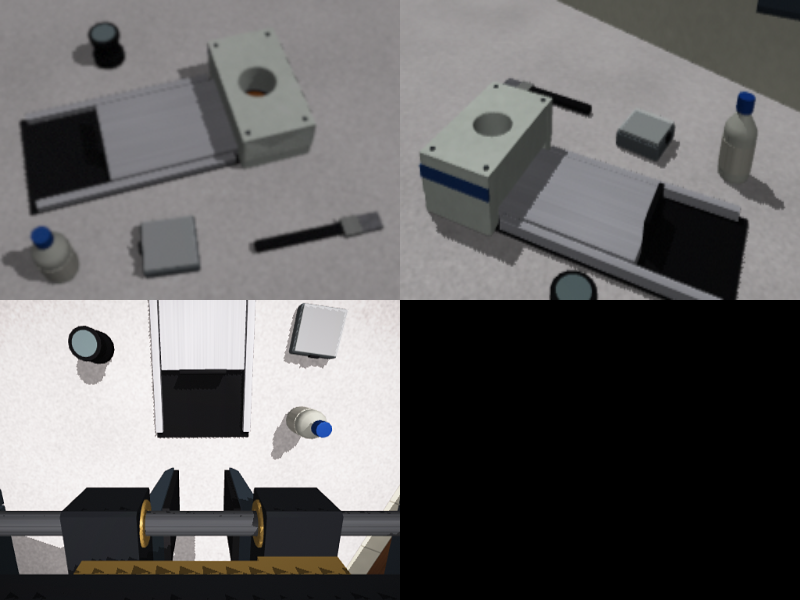

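Amber glass shows through the light port (top-left panel, about (258, 92)), the slide is in, the bystanders have not moved and the hand is clear. Handing in.

```bash
python3 -c "
from station import *
print(finish_job())"
```

```text
the job is handed in; nothing more can be done
None
```

The filter is seated in the recess and the slide is pushed home. I handed the job in at about 14 s of the 51 s allowed; no verdict is reported.

- **What I did:** I pushed the filter about 115 mm along the slide, cradled between the part-open fingertips, until it dropped into the recess. Then I pushed the tab until the slide hit its stop and backed the hand off to about 225 mm above the bench.
- **Filter check (before the slide went in):** its top measured 15.7 mm against 15.5 mm for the slide's top. Tilt was about 0.002 rad and the centre was within about 0.5 mm of the recess's.
- **Slide check:** the tool stopped moving while the force rose from about 3 N to 24 N, after roughly 83–85 mm of travel. In the last picture the filter's amber glass shows through the light port. With the slide in the tunnel, I could not re-measure how flat the filter lies.
- **Surroundings:** the four bystanders were found within about 4 pixels of where they started, which matches the detector's own scatter. The contact force at the end was near zero.

My first three move calls were refused for missing keys and moved nothing; there were no other failures. The trained network's positions for the recess and tab were wrong (it reported the middle of the slide), so I used my own fits from the images instead.

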